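# Load a block into the dowelling jig past its sprung flap

## Robot

A 6-joint arm with a two-finger parallel gripper is mounted at the origin on the work surface; the furniture and walls round the work are solid. World frame = base frame: x ahead of the robot, y to its left, z up, the work surface at z = 0. Lengths are in m, angles in rad, forces in N, time in s.
With the tool pointing down it reaches from about 0.275 to 0.775 m from the base axis. Payload 14.6 kg.
Tool frame: the origin (TCP) lies at the very end of the fingers, on their centre line; the grasp point (between the pads) lies 19 mm behind it; z points along the fingers, y is the line along which they close (so a half turn about z gives the same grasp; the last joint's range is limited). The gripper opens to 85 mm and grips with 20 to 120 N. Pads are 22 mm wide; open, the fingers measure 114 mm over their backs; the gripper's body (76 mm by 85 mm) begins 54 mm behind the grasp point. The pads swing forward as they close: fully open they stand 13 mm farther back than shut.
Start: joints at [1.061, 0.263, -0.048, 1.259, 0, 1.415], TCP at [0.182, 0.492, 0.231] pointing down, gripper open.
Joint ranges: [-2.65, 2.65], [-0.89, 1.7], [-1.18, 1.37], [-2.13, 2.11], [-1.35, 1.29], [-3.14, 3.14]. Speed limits (rad/s): [1.89, 1.89, 2.57, 2.79, 3.14, 3.14].

## Interface

Orientations are given as a rotation vector (axis times angle).
In Python, from bench import observe, optics, ticket, finder gives the robot as it stands.
- The arm moves only by the tool send_rows, never from a script. Its argument "motion" is a list that holds one entry, the list of rows, each a list of 7 numbers: the turn, a rotation vector about the tool's x, y, z in rad, then the shift along the tool's x, y, z in mm, then the finger opening in mm, from 0 to 85.4. A call has 1 to 8 rows; each row shifts and turns the commanded pose from where the row before left it, along the tool's axes as they then stand; what a row does not reach is not made up. A row lasts 1/8 s, in which the tool goes at most 62.5 mm and 10.7 degrees, less where a joint would pass 70% of its speed; a pose out of reach is approached as far as the arm can. A call with a gripper value outside its range is refused whole. The fingers move at their own pace and stop on an object; the grip force is fixed at half the most. Time passes only in rows, so rows that do not move let the fingers close. It gives the time, the measured TCP pose, the force, the opening and the grip force at its end, in the units of the state.
- observe(): the state, without advancing time (a new reading comes with each control period).
- optics.read_camera(name): name is "side" or "top"; returns (picture, depth): 384x512x3 uint8, red, green, blue; 384x512 float32, m along the optical axis (not along the pixel's ray), 0 where there is no reading.
- optics.calibration(name): a dict with "intrinsics" (3x3 intrinsics, pixels), "position" and "attitude" of the camera in the world. Camera axes: x right, y up, looking along -z (the intrinsics and any distortion apply to the point x, -y, -z); pixel columns grow to the right and rows downward; lengths in m; the calibration is good to about 2 mm. A picture is of the moment at which its call begins. calibration takes no time and is no camera call.
- ticket.hand_in(): hands the job in; it is judged then, once.
Trained networks look in the newest picture that a camera, given by its name, has taken for a name from the list of things; names that differ only in an ending like _2 or _b are one class to them, and where a whole thing is asked for, a point or a joint stands for the part that bears it (a point fixed in the world has none). Each returns a list of dicts, best first, with "p" (0 to 1); they miss things now and then, are a little off and sometimes report something else, mostly with a low value. They report only what shows in the picture. A call takes as long as a camera call.
- finder.silhouettes(camera, thing): "region" (384x512 bool, what is visible of it) and "rect" ([centre column, centre row, width, height] in pixels, round what is visible of it).
- finder.tip_of(camera, thing): "uv" ([column, row] in pixels: a listed point, or the origin of a listed thing).
The state is a dict: "t": time; "joint_pos": joint angles; "joint_velocities": joint speeds; "tau": joint torques, N m; "eef_pos": TCP position; "tcp_rot": TCP orientation; "ft_force": force on the tool from outside, world axes, zero at the start; "torque": the same for the moment, N m; "gripper_width": finger opening in m; "grasp_force": force on a finger pad.
Only numpy, scipy, OpenCV 4.12 (cv2) and the standard library are available. Lean on these libraries where they do the work, as an engineer would, in place of code of your own. Each camera call takes 0.05 s, during which the arm holds its last target. There are 200 camera calls.

## Task

Load the dark walnut block that lies in the lane of the dowelling jig. With one finger push the red sprung flap down by its black rubber press bar and keep it down, and with the other finger push the block over the flap until it is fully home against the aluminium drill-guide block; then let the flap spring up again behind the block. Only push the block, never pick it up, and leave the mallet, tape measure and spring clamp where they are.

Things in the scene. Friction and masses are not known exactly. Their poses are not given: they have to be found in the camera images.
- jig: Wooden dowelling jig fixed to the bench, 274 x 222 mm, with a straight lane along its own +x (feed direction). Origin: bench height, below the lane's centreline; +y left of the feed direction. Lane deck: 36 mm above the bench, x -135 to +97 mm, 101 mm wide (y -50.5 to +50.5), between a fence on the right (top at z 66) and a rail on the left (y 50.5 to 62.5, top at z 72).
- flap (a joint): Red steel flap, a 24 mm wide plate across the lane (jig x 8 to 32 mm), hinged on the right along jig x (hinge at jig y -86, z 32). 0 = up, where springs return it: it stands up to 18 mm above the deck and blocks the lane; pushing along the lane cannot open it, pressing down does. 0.145 = flat, just below the deck; 0.168 rad = bottom stop, 3 mm lower, where a block slides freely over it onto the nest deck's bevelled edge.
- press_pad (a point): Middle of the top of the flap's black rubber press bar, left of the rail: 177 mm long along the lane (jig x -130 to +47 mm), 48 mm wide (jig y about 70 to 118 when down), so a finger may slide along it while holding it down. Its top goes from about 75 mm above the bench (up, sloping) to about 45 mm (bottom stop, 9 mm above the deck). 2 N to start, 7 N at the bottom.
- block_mid (a point): Centre of the dark walnut block, 60 mm along the lane (its x), 97 mm across (its y), 46 mm high, about 0.17 kg, with two white lines on its top; loose on the deck before the flap, 2 mm play each side in the lane. x, y, z as the jig's.
- nest (a point): Where the block's centre belongs when fully home against the aluminium drill-guide block (fixed, jig x 67, y 0, 59 mm above the bench). The guide block fills jig x 97 to 135 mm across the lane, top at z 86 mm; its near face is the stop. With the block home, its rear face is 5 mm beyond the flap.
- mallet: Bystander: joiner's mallet, 252 x 100 x 66 mm. Leave it alone.
- tape_measure: Bystander: yellow tape measure, 36 x 94 x 69 mm. Leave it alone.
- spring_clamp: Bystander: black spring clamp with orange tips, 55 x 119 x 26 mm. Leave it alone.

How it is judged:
On the way, in this order (a step that is already met when the one before it is completed fails the run):
1. a finger presses the flap down while the block is still in front of it (value of joint flap above 0.14 rad and contact force between the fingers and flap above 0.5 N and x of block_mid in the frame of jig below -0.005 m), for 0.1 s.
2. with the flap still held down by a finger, the block is pushed over it into the nest (value of joint flap above 0.13 rad and contact force between the fingers and flap above 0.5 N and x of block_mid in the frame of jig above 0.0625 m), for 0.05 s.
At the end, for the whole second after the job is handed in: The block lies flat in the nest, no more than 3 mm short of the drill-guide block, at rest, and the flap has sprung fully up behind it (joint below 0.015 rad) (x of block_mid in the frame of nest above -0.003 m and distance between block_mid and nest below 0.006 m and angle between the x axis of block_mid and the x axis of jig, either way round below 0.06 rad and angle between block_mid's own z axis and vertical below 0.04 rad and value of joint flap below 0.015 rad and linear speed of block below 0.01 m/s); the robot touches nothing.
It fails at once if the block is lifted or carried (rises more than 12 mm) (z of block_mid in the frame of jig above 0.071 m).
It fails at once if the block is tipped over (more than 0.3 rad) (angle between block_mid's own z axis and vertical above 0.3 rad).
It fails at once if the mallet, the tape measure or the spring clamp is moved more than 30 mm (distance of any of mallet, tape_measure, spring_clamp from where it was at the start of the episode above 0.03 m).
It also fails if it takes over 35 s, if anything falls off the work surface, if the arm or the gripper's body presses on something with over 40 N, if the wrist force passes 120 N, or if a joint passes its speed limit or range.

## Working session

There is one attempt and no reset: what is moved stays moved. The work goes in short steps, Python scripts to look and compute and a tool call to move; the robot and the scene stay as the last step left them, time stands still between calls to the robot, and variables do not carry over. Pictures are saved under pics/ and viewed, at most 10 in all, crops included, and the job is handed in when it is done.

Besides the shell and the picture viewer there is one more tool, called after "Call:" as name([rows], argument=value, ...), one row to a line, values as JSON. send_rows: Moves the arm, as the interface text tells. Its arguments: {"type":"object","properties":{"motion":{"type":"array","items":{"type":"array","items":{"type":"array","items":{"type":"number"}}}}},"required":["motion"]}

```bash
ls; mkdir -p pics; cat > h.py <<'E'
import numpy as np, cv2
from bench import observe, optics, ticket, finder
from scipy.spatial.transform import Rotation as R
def rot(c):
    a=np.array(c["attitude"],float)
    if a.shape==(3,3): return a
    return R.from_rotvec(a).as_matrix() if a.size==3 else R.from_quat(a).as_matrix()
def cloud(name,depth):
    c=optics.calibration(name);K=np.array(c["intrinsics"])
    v,u=np.mgrid[:384,:512]
    x=(u-K[0,2])/K[0,0]*depth;y=(v-K[1,2])/K[1,1]*depth
    P=np.stack([x,-y,-depth],-1)@rot(c).T+np.array(c["position"])
    P[depth<=0]=np.nan
    return P
E
python3 - <<'E'
from h import *
for n in("side","top"):
    im,d=optics.read_camera(n);cv2.imwrite(f"pics/{n}0.png",im[...,::-1]);np.save(n+"d.npy",d)
    c=optics.calibration(n);print(n,c)
    P=cloud(n,d)
    for t in("block_mid","press_pad","jig","flap"):
        r=finder.silhouettes(n,t)
        for s in r[:1]:
            q=P[s["region"]];print(t,round(s["p"],2),np.round(s["rect"]),np.round(np.nanmedian(q,0),3),np.round(np.nanpercentile(q,[2,98],axis=0),3).tolist())
        for s in finder.tip_of(n,t)[:1]:
            u,v=np.round(s["uv"]).astype(int);print("  tip",round(s["p"],2),u,v,np.round(P[v,u],3) if 0<=v<384 and 0<=u<512 else "")
o=observe();print({k:np.round(v,3) for k,v in o.items()})
E
```

```text
pics
side {'intrinsics': array([[457.87157453,   0.        , 257.84426063],
       [  0.        , 457.87157453, 189.64273962],
       [  0.        ,   0.        ,   1.        ]]), 'position': array([ 0.3298257 , -1.00997299,  0.50835468]), 'attitude': array([ 1.18613439, -0.08074745, -0.11728203])}
  tip 0.62 272 212 [ 0.486 -0.095  0.081]
press_pad 0.56 [278. 215.  76.  56.] [0.553 0.023 0.072] [[0.444, -0.155, 0.032], [0.605, 0.062, 0.077]]
  tip 0.63 278 194 [0.521 0.026 0.073]
jig 0.79 [297. 223. 124.  71.] [ 0.556 -0.121  0.045] [[0.41, -0.173, 0.003], [0.667, 0.047, 0.085]]
flap 0.66 [281. 216.  70.  56.] [0.556 0.024 0.072] [[0.447, -0.155, 0.031], [0.61, 0.061, 0.077]]Traceback (most recent call last):
  File "<stdin>", line 10, in <module>
ValueError: it knows: block_mid, jig, mallet, nest, press_pad, spring_clamp, tape_measure
```

```bash
python3 - <<'E'
from h import *
n="top"
im,d=optics.read_camera(n);cv2.imwrite(f"pics/{n}0.png",im[...,::-1]);np.save(n+"d.npy",d)
P=cloud(n,d);np.save("P.npy",P)
print(optics.calibration(n))
for t in("block_mid","press_pad","jig","nest"):
        if t!="nest":
          for s in finder.silhouettes(n,t)[:1]:
            q=P[s["region"]];print(t,round(s["p"],2),np.round(s["rect"]),np.round(np.nanmedian(q,0),3),np.round(np.nanpercentile(q,[2,98],axis=0),3).tolist())
            np.save(t+"_m.npy",s["region"])
            if t=="block_mid":
                m=s["region"]&(abs(P[...,2]-.082)<.006);print(m.sum());rc=cv2.minAreaRect((P[m][:,:2]*1000).astype(np.float32));print(rc)
        for s in finder.tip_of(n,t)[:1]:
            u,v=np.round(s["uv"]).astype(int);print("  tip",t,round(s["p"],2),u,v,np.round(P[v,u],3))
o=observe();print({k:np.round(v,3) for k,v in o.items()})
E
```

```text
{'intrinsics': array([[376.67393443,   0.        , 253.80067503],
       [  0.        , 376.67393443, 195.56760588],
       [  0.        ,   0.        ,   1.        ]]), 'position': array([0.3635902 , 0.05103911, 1.10207947]), 'attitude': array([ 0.05033631, -0.09823674, -1.54068139])}
block_mid 0.86 [280. 184.  37.  33.] [ 0.495 -0.05   0.082] [[0.463, -0.099, 0.038], [0.53, -0.003, 0.086]]
769
((497.78460693359375, -51.26655578613281), (96.74797058105469, 59.970760345458984), 78.95814514160156)
  tip block_mid 0.95 281 183 [ 0.498 -0.052  0.083]
press_pad 0.76 [276. 173.  79.  64.] [0.549 0.029 0.073] [[0.443, -0.13, 0.036], [0.61, 0.067, 0.08]]
  tip press_pad 0.61 249 172 [0.527 0.036 0.075]
jig 0.78 [276. 165.  97. 106.] [ 0.564 -0.047  0.046] [[0.415, -0.161, 0.007], [0.687, 0.067, 0.088]]
  tip jig 0.56 281 167 [ 0.55  -0.056  0.039]
  tip nest 0.62 290 145 [ 0.615 -0.081  0.037]
{'t': np.float64(0.8), 'joint_pos': array([ 1.061,  0.263, -0.048,  1.259, -0.   ,  1.415]), 'joint_velocities': array([-0.   , -0.   , -0.   ,  0.002, -0.   , -0.002]), 'tau': array([ 1.0000e-03, -6.3738e+01,  3.8476e+01,  1.0000e-03,  0.0000e+00,
       -0.0000e+00]), 'eef_pos': array([0.182, 0.492, 0.231]), 'tcp_rot': array([0.554, 3.092, 0.   ]), 'ft_force': array([ 0.114, -0.394, -0.216]), 'torque': array([ 0.016,  0.021, -0.064]), 'grasp_force': np.float64(0.0), 'gripper_width': np.float64(0.086)}
```

View pics/top0.png

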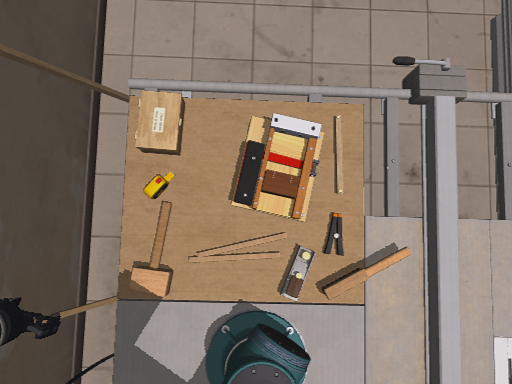

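View pics/side0.png

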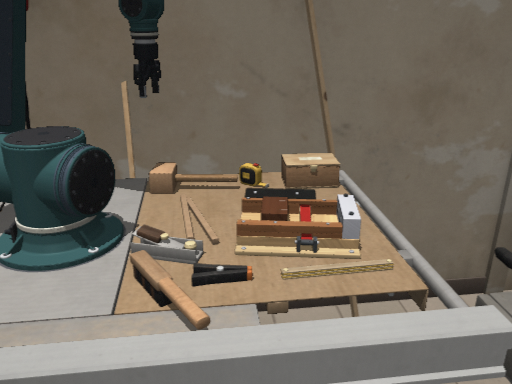

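The top view shows the jig at about (280,165), with the feed direction pointing up and slightly right in the picture. The block is at (281,183), the flap at (288,160), the black bar at (250,173) and the guide block at (297,125). The side view agrees. Next I'll get the jig yaw and origin.

```bash
python3 - <<'E'
from h import *
P=np.load("P.npy");im=cv2.imread("pics/top0.png");hsv=cv2.cvtColor(im,cv2.COLOR_BGR2HSV)
roi=np.zeros((384,512),bool);roi[105:225,225:330]=True
def rect(name,m):
    m=m&roi&np.isfinite(P[...,2])
    n,l,st,_=cv2.connectedComponentsWithStats(m.astype(np.uint8));k=1+st[1:,4].argmax();m=l==k
    q=P[m];rc=cv2.minAreaRect((q[:,:2]*1000).astype(np.float32));print(name,m.sum(),np.round(q.mean(0)*1000,1),rc)
rect("guide",abs(P[...,2]-.086)<.006)
rect("guide white",(abs(P[...,2]-.086)<.008)&(hsv[...,1]<50)&(hsv[...,2]>120))
rect("bar",(hsv[...,2]<60)&(P[...,2]>.05)&(P[...,2]<.09))
rect("red",(hsv[...,1]>200)&((hsv[...,0]<5)|(hsv[...,0]>175))&(P[...,2]>.03))
E
```

```text
guide 673 [661.6 -88.4  85.8] ((662.2164306640625, -89.1507568359375), (138.16390991210938, 39.268985748291016), 78.53406524658203)
guide white 631 [662.3 -89.2  85.9] ((662.7755126953125, -89.55711364746094), (137.55361938476562, 38.243412017822266), 78.66316986083984)
bar 1042 [524.9  35.1  74.7] ((526.2488403320312, 35.42237854003906), (48.33698654174805, 175.77149963378906), 78.80989837646484)
red 267 [568.9 -66.2  46.7] ((569.0213623046875, -66.92953491210938), (99.85637664794922, 22.567678451538086), 78.70075225830078)
```

Call:
send_rows([
  [[0,0,-0.157,0,0,0,85],[0,0,0,-33,-39,0,85],[0,0,0,-33,-39,0,85],[0,0,0,-33,-39,0,85],[0,0,0,-33,-39,0,85],[0,0,0,-33,-39,0,85],[0,0,0,-33,-39,0,85],[0,0,0,-33,-39,0,85]],
])

```text
t: 1.8
eef_pos: [0.3558, 0.1777, 0.2315]
tcp_rot: [0.31, 3.126, 0.0]
ft_force: [0.0, 0.7, 0.0]
gripper_width: 0.085
grasp_force: 0.0
```

Call:
send_rows([
  [[0,0,0,-33,-39,0,85],[0,0,0,-33,-39,0,85],[0,0,0,-33,-39,0,85],[0,0,0,-33,-39,0,85],[0,0,0,0,0,40,85],[0,0,0,0,0,40,85],[0,0,0,0,0,0,85],[0,0,0,0,0,0,85]],
])

```text
t: 2.8
eef_pos: [0.4546, 0.0004, 0.1526]
tcp_rot: [0.31, 3.125, -0.0]
ft_force: [0.4, 0.5, 0.4]
gripper_width: 0.0849
grasp_force: 0.0
```

```bash
cat >> h.py <<'E'
O=np.array([.549,-.0638]);ex=np.array([np.cos(np.radians(-11.3)),np.sin(np.radians(-11.3))]);ey=np.array([-ex[1],ex[0]])
def jig(p): d=np.asarray(p)[...,:2]-O; return np.stack([d@ex*1e3,d@ey*1e3],-1).round(1)
def st():
    o=observe();M=R.from_rotvec(o["tcp_rot"]).as_matrix();print("t",round(o["t"],2),"tcp jig",jig(o["eef_pos"]),"z",round(o["eef_pos"][2]*1e3,1),"yaw",np.degrees(np.arctan2(M[1,1],M[0,1])).round(2),"tz",M[:,2].round(3),"F",np.round(o["ft_force"],1),"w",o["gripper_width"])
E
python3 - <<'E'
from h import *
st()
im,d=optics.read_camera("side");cv2.imwrite("pics/s1.png",cv2.resize(im[90:290,190:400,::-1],None,fx=3,fy=3,interpolation=cv2.INTER_CUBIC)[:600,:800])
P=cloud("side",d);j=jig(P);z=P[...,2]*1000
m=(abs(j[...,0]+104)<40)&(z>100)&(z<400)
q=np.c_[j[m],z[m]]
print(len(q),q[:,2].min())
for lo in range(100,260,10):
    s=q[(q[:,2]>=lo)&(q[:,2]<lo+10)]
    if len(s):print(lo,len(s),s.min(0).round(),s.max(0).round())
E
```

```text
t 2.8 tcp jig [-105.1   44.4] z 152.6 yaw 78.68 tz [ 0.001 -0.    -1.   ] F [0.4 0.5 0.4] w 0.08488089145786018
3169 101.84633356003597
100 18 [-97. 894. 102.] [-64. 913. 110.]
110 20 [-97. 899. 111.] [-64. 912. 119.]
120 25 [-97. 895. 120.] [-64. 921. 129.]
130 19 [-97. 894. 131.] [-65. 914. 140.]
140 26 [-98. 898. 140.] [-65. 916. 150.]
150 20 [-98. 896. 152.] [-65. 916. 160.]
160 47 [-115.   -7.  160.] [-65. 918. 170.]
170 70 [-115.  -14.  170.] [-65. 921. 180.]
180 81 [-115.  -14.  180.] [-66. 912. 190.]
190 78 [-115.  -14.  190.] [-66. 916. 200.]
200 48 [-116.  -26.  200.] [-66. 915. 210.]
210 70 [-119.  -32.  210.] [-66. 917. 220.]
220 86 [-122.  -31.  220.] [-66. 917. 230.]
230 75 [-122.  -29.  230.] [-67. 915. 240.]
240 102 [-123.  -28.  240.] [-66. 914. 250.]
250 117 [-124.  -28.  250.] [-67. 918. 260.]
```

View pics/s1.png

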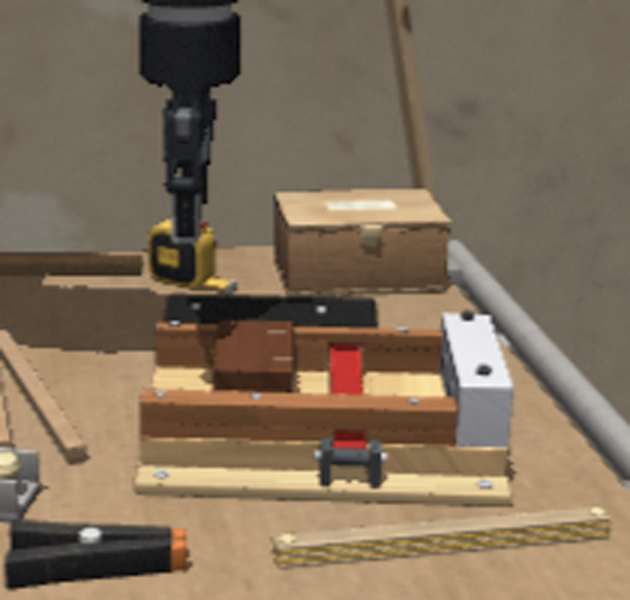

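The side view shows the gripper over the lane entry, behind the block. The fingertips sit about 13 mm above the TCP, as the interface text says for open fingers. I'll go down onto the bar now.

Call:
send_rows([
  [[0,0,0,0,0,40,85],[0,0,0,0,0,40,85],[0,0,0,0,0,8,85],[0,0,0,0,0,8,85],[0,0,0,0,0,8,85],[0,0,0,0,0,8,85],[0,0,0,0,0,5,85],[0,0,0,0,0,0,85]],
])

```text
t: 3.85
eef_pos: [0.4549, 0.0005, 0.0346]
tcp_rot: [0.31, 3.125, 0.001]
ft_force: [2.1, 3.2, 6.9]
gripper_width: 0.0848
grasp_force: 3.2
```

```bash
python3 - <<'E'
from h import *
st()
E
```

```text
t 3.85 tcp jig [-104.8   44.6] z 34.6 yaw 78.67 tz [ 0.002  0.001 -1.   ] F [2.1 3.2 6.9] w 0.08481964950244998
```

Call:
send_rows([
  [[0,0,0,0,0,1.5,85],[0,0,0,0,0,0,85]],
])

```text
t: 4.1
eef_pos: [0.455, 0.0006, 0.0333]
tcp_rot: [0.31, 3.124, 0.001]
ft_force: [1.4, 5.0, 6.8]
gripper_width: 0.0852
grasp_force: 3.4
```

```bash
python3 - <<'E'
from h import *
st()
im,d=optics.read_camera("side");cv2.imwrite("pics/s2.png",cv2.resize(im[150:270,210:380,::-1],None,fx=4,fy=4,interpolation=cv2.INTER_CUBIC))
P=cloud("side",d);hsv=cv2.cvtColor(im,cv2.COLOR_RGB2HSV);j=jig(P)
m=(hsv[...,1]>200)&((hsv[...,0]<5)|(hsv[...,0]>175))&(abs(j[...,0]-20)<15)&(abs(j[...,1])<45)
print(m.sum(),np.nanpercentile(P[m][:,2],[5,50,95]) if m.any() else "")
E
```

```text
t 4.1 tcp jig [-104.8   44.7] z 33.3 yaw 78.68 tz [ 0.002  0.001 -1.   ] F [1.4 5.  6.8] w 0.08518189894320685
0
```

View pics/s2.png

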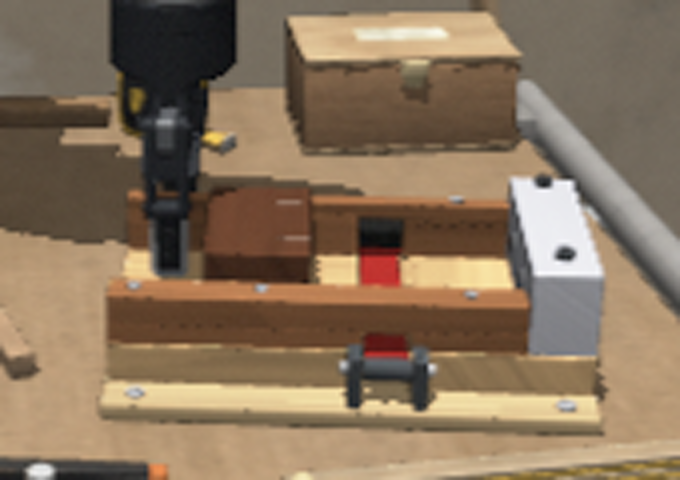

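The side view shows the flap lowered to about the deck, with finger B in the lane behind the block at roughly (170,250) in the crop. I'll press a bit more to reach the stop.

Call:
send_rows([
  [[0,0,0,0,0,1.5,85],[0,0,0,0,0,1,85],[0,0,0,0,0,0,85]],
])

```text
t: 4.53
eef_pos: [0.4551, 0.0007, 0.0312]
tcp_rot: [0.309, 3.124, 0.002]
ft_force: [-1.2, 5.6, 15.9]
gripper_width: 0.0853
grasp_force: 7.8
```

The flap is at its stop (force up to 16 N). Now push along the lane.

Call:
send_rows([
  [[0,0,0,-8,0,0,85],[0,0,0,-8,0,0,85],[0,0,0,-8,0,0,85],[0,0,0,-8,0,0,85],[0,0,0,-8,0,0,85],[0,0,0,-8,0,0,85],[0,0,0,-8,0,0,85],[0,0,0,-8,0,0,85]],
])

```text
t: 5.52
eef_pos: [0.5148, -0.0116, 0.0307]
tcp_rot: [-0.308, -3.123, -0.001]
ft_force: [-16.7, 3.9, 24.3]
gripper_width: 0.0851
grasp_force: 12.1
```

```bash
python3 - <<'E'
from h import *
st()
im,d=optics.read_camera("side");cv2.imwrite("pics/s3.png",cv2.resize(im[150:270,210:380,::-1],None,fx=4,fy=4,interpolation=cv2.INTER_CUBIC))
E
```

```text
t 5.53 tcp jig [-43.8  44.5] z 30.7 yaw 78.72 tz [-0.003  0.001 -1.   ] F [-16.7   3.9  24.3] w 0.0850697124171076
```

View pics/s3.png

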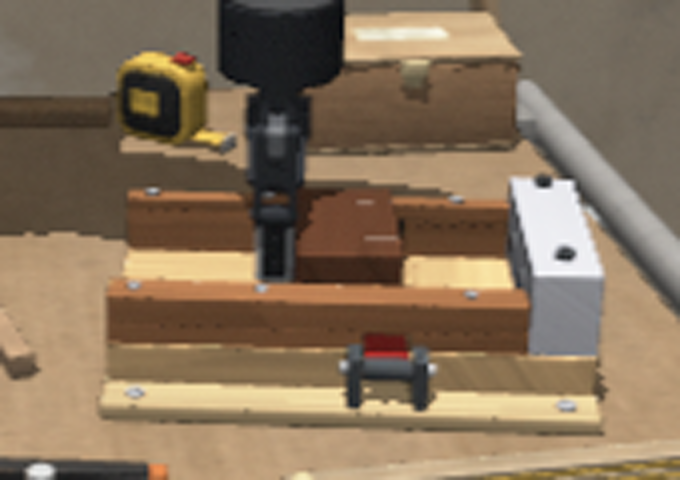

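The block is square in the lane and sliding over the lowered flap. I'll ease the press by 0.5 mm and carry on.

Call:
send_rows([
  [[0,0,0,-7,0,-0.5,85],[0,0,0,-7,0,0,85],[0,0,0,-7,0,0,85],[0,0,0,-7,0,0,85],[0,0,0,-7,0,0,85],[0,0,0,-7,0,0,85],[0,0,0,-7,0,0,85],[0,0,0,-7,0,0,85]],
])

```text
t: 6.58
eef_pos: [0.5703, -0.0228, 0.0311]
tcp_rot: [-0.309, -3.124, -0.001]
ft_force: [-11.1, 2.8, 17.0]
gripper_width: 0.0852
grasp_force: 8.6
```

Call:
send_rows([
  [[0,0,0,-4,0,0,85],[0,0,0,-3,0,0,85],[0,0,0,0,0,0,85]],
])

```text
t: 6.95
eef_pos: [0.5776, -0.0243, 0.0313]
tcp_rot: [-0.309, -3.125, -0.001]
ft_force: [-8.9, 2.6, 14.7]
gripper_width: 0.0848
grasp_force: 7.7
```

```bash
python3 - <<'E'
from h import *
st()
im,d=optics.read_camera("side");cv2.imwrite("pics/s4.png",cv2.resize(im[150:270,210:380,::-1],None,fx=4,fy=4,interpolation=cv2.INTER_CUBIC))
E
```

```text
t 6.95 tcp jig [20.3 44.4] z 31.3 yaw 78.7 tz [-0.001  0.001 -1.   ] F [-8.9  2.6 14.7] w 0.08479932904995709
```

View pics/s4.png

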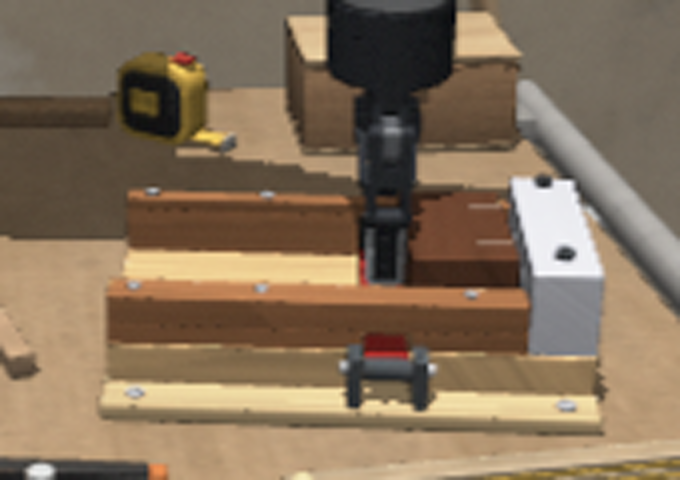

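The block is a few millimetres short of the guide block. I'll creep forward until the push force jumps.

Call:
send_rows([
  [[0,0,0,-2,0,0,85],[0,0,0,-1.5,0,0,85],[0,0,0,0,0,0,85]],
])

```text
t: 7.38
eef_pos: [0.5807, -0.0249, 0.0313]
tcp_rot: [-0.309, -3.124, -0.001]
ft_force: [-10.2, 3.0, 15.3]
gripper_width: 0.0849
grasp_force: 7.9
```

Call:
send_rows([
  [[0,0,0,-1.5,0,0,85],[0,0,0,0,0,0,85]],
])

```text
t: 7.62
eef_pos: [0.5816, -0.025, 0.0312]
tcp_rot: [-0.309, -3.123, -0.001]
ft_force: [-14.1, 3.8, 17.7]
gripper_width: 0.0848
grasp_force: 11.0
```

Call:
send_rows([
  [[0,0,0,-1.5,0,0,85],[0,0,0,0,0,0,85]],
])

```text
t: 7.88
eef_pos: [0.5816, -0.025, 0.0311]
tcp_rot: [-0.309, -3.121, -0.001]
ft_force: [-21.9, 5.9, 24.7]
gripper_width: 0.0849
grasp_force: 14.2
```

Call:
send_rows([
  [[0,0,0,-1,0,0,85],[0,0,0,0,0,0,85]],
])

```text
t: 8.12
eef_pos: [0.5816, -0.025, 0.0311]
tcp_rot: [-0.309, -3.119, -0.001]
ft_force: [-27.9, 7.2, 29.8]
gripper_width: 0.085
grasp_force: 16.8
```

```bash
python3 - <<'E'
from h import *
st()
E
```

```text
t 8.12 tcp jig [24.4 44.4] z 31.1 yaw 78.68 tz [-0.007  0.001 -1.   ] F [-27.9   7.2  29.8] w 0.08501172616484774
```

The stop is firm and the position no longer changes, so the block is home. I'll back off and lift straight up.

Call:
send_rows([
  [[0,0,0,4,0,0,85],[0,0,0,4,0,0,85],[0,0,0,0,0,-8,85],[0,0,0,0,0,-10,85],[0,0,0,0,0,-15,85],[0,0,0,0,0,-30,85],[0,0,0,0,0,-40,85],[0,0,0,0,0,-40,85]],
])

```text
t: 9.12
eef_pos: [0.5775, -0.0242, 0.1755]
tcp_rot: [-0.31, -3.126, -0.001]
ft_force: [1.2, -0.7, -0.3]
gripper_width: 0.0849
grasp_force: 0.0
```

Call:
send_rows([
  [[0,0,0,45,0,0,85],[0,0,0,45,0,0,85],[0,0,0,45,0,0,85],[0,0,0,0,0,0,85]],
])

```text
t: 9.62
eef_pos: [0.4429, 0.0028, 0.1745]
tcp_rot: [-0.309, -3.126, -0.001]
ft_force: [1.0, 0.2, -0.1]
gripper_width: 0.0849
grasp_force: 0.0
```

```bash
python3 - <<'E'
from h import *
st()
im,d=optics.read_camera("side");cv2.imwrite("pics/s5.png",cv2.resize(im[150:270,210:380,::-1],None,fx=4,fy=4,interpolation=cv2.INTER_CUBIC))
im,d=optics.read_camera("top");P=cloud("top",d);j=jig(P)
for s in finder.silhouettes("top","block_mid")[:1]:
    m=s["region"]&(abs(P[...,2]-.082)<.006)&(j[...,0]<96);print(s["p"],m.sum(),cv2.minAreaRect(j[m].astype(np.float32)),np.median(P[m][:,2]))
hsv=cv2.cvtColor(im,cv2.COLOR_RGB2HSV)
m=(hsv[...,1]>200)&((hsv[...,0]<5)|(hsv[...,0]>175))&(abs(j[...,0]-20)<15)&(abs(j[...,1])<50)
print(m.sum(),P[m][:,2].mean())
E
```

```text
t 9.62 tcp jig [-117.1   44.6] z 174.5 yaw 78.7 tz [-0.001  0.    -1.   ] F [ 1.   0.2 -0.1] w 0.08490405106849726
0 nan<stdin>:9: RuntimeWarning: Mean of empty slice.
  ret = ret.dtype.type(ret / rcount)
```

View pics/s5.png

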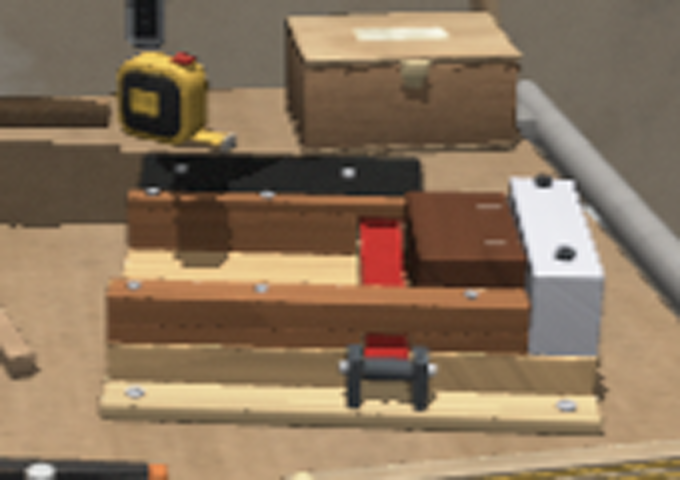

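The block is flush against the guide block (edge at about (520,250)) and the red flap is up behind it at (383,250). The arm is clear, so I'll hand in.

```bash
python3 - <<'E'
from h import *
print(ticket.hand_in())
E
```

```text
the job is handed in; nothing more can be done
None
```

I pushed the block over the held-down flap until it stopped hard against the drill-guide block. The flap then sprang up behind it, and I handed the job in with the arm clear; the hand-in gave no verdict.

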